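# Pop open the push-button sippy cup against the drawer's back panel

## Task

The closed sippy cup, the one with a push button and a hinged cover on its lid, is to be left open to air in the drawer. Stand it upright on the grey liner with the hinge on its lid squarely up against the drawer's back panel, wherever there is room; then, with the panel as the stop, push the button straight in until it is fully home and hold it there steadily until the cover has sprung right up, and let go. Leave the open cup standing there against the panel, and do not shift or tip the other cup, the ramekin or the forks.

Things in the scene. Friction and masses are not known exactly. Their poses are not given: they have to be found in the camera images.
- cup: Push-button sippy cup, 108 mm tall shut, 0.12 kg: red tapered body, 53 mm across at the foot; white lid band 62 mm across from 62 to 90 mm height (grip here, across its own y axis); white domed cover 54 mm across on top. Origin: centre of the underside, z up. Its own -x side has the button, +x the hinge. Starts shut, upright on the liner, the button up to 75 degrees off facing the drawer front.
- hinge_back (a point): Middle of the flat back face of the hinge block (34 mm wide, from 76 to 93 mm above the foot), 42 mm from the cup's axis along its own +x, 83 mm above the foot. This face rests on the back panel.
- button_face (a point): Middle of the outer face of the round push button (16 mm across), 40 mm from the cup's axis along its own -x when out, 82 mm above the foot. It moves with the button; pushed home the face still stands 3 mm out of the lid band.
- button (a joint): Travel of the sprung push button in m along the cup's own +x: 0 out, 0.006 fully home at its stop. The spring takes 1.5 N to start and 3.5 N fully home; the cover is unlatched from about 0.003 on. Springs back when let go. Without a stop behind it the light cup slides or tips.
- cover (a joint): Angle of the sprung cover in rad about its hinge (34 mm along the cup's +x, 93 mm height): 0 shut and latched, 1.75 fully up. Once unlatched it swings up and back in about half a second; its front edge sweeps an arc of 62 mm radius, to about 155 mm above the foot.
- drawer: Kitchen drawer, pulled out and fixed. Origin: on the inner floor, at the middle of the back panel's inner face; x away from the robot, y to the left, z up. Inside: x from -0.32 (front) to 0, |y| < 0.27 m; side walls 110 mm high, front 135 mm, back panel 94 mm. The quartz worktop's edge is at x = 0.045, its top 170 mm above the inner floor.
- back_panel: The drawer's upright back panel, 12 mm thick, 540 mm wide, top 94 mm above the inner floor. Origin as the drawer's: the inner face is the plane x = 0, the panel lies on the +x side.
- liner: Grey mat 316 (x) by 290 (y) by 3 mm fixed on the drawer floor, filling the half of the drawer that the insert leaves free, left or right, from drawer front to back panel. Origin: centre of its underside; axes as the drawer's. The two cups and the ramekin stand on it.
- insert: Wooden cutlery insert 300 (x) by 205 (y) by 50 mm high, fixed, in the other half of the drawer. Origin: centre of its underside; axes as the drawer's.
- beaker: The other cup: same red body and white 62 mm lid band but no button or hinge, a short fixed spout in the middle; 105 mm tall. Origin: centre of the underside. Bystander.
- ramekin: White ceramic ramekin, 72 mm across, 40 mm high, open at the top. Origin: centre of the underside. Bystander.
- fork1: Steel baby fork 132 mm long, lying in a lane of the insert. Origin: on its underside, 65 mm from the handle's end. Bystander.
- fork2: As fork1, in another lane. Bystander.

How it is judged (in metres and radians):
On the way, in this order (a step that is already met when the one before it is completed fails the run):
1. the cup, still shut, stands upright on the liner with its hinge within 12 mm of the back panel and square to it within 0.2 rad (x of hinge_back in the frame of back_panel above -0.012 m and angle between the x axis of cup and the x axis of drawer, either way round below 0.2 rad and angle between cup's own z axis and vertical below 0.1 rad and z of cup in the frame of liner below 0.006 m and value of joint cover below 0.1 rad and value of joint button below 0.002 m), for 0.1 s.
2. the button is held in (4.5 mm or more) for 0.3 s while the upright cup is pressed on the back panel with more than 1 N (value of joint button above 0.0045 m and contact force between cup and back_panel above 1 N and angle between cup's own z axis and vertical below 0.12 rad and angle between the x axis of cup and the x axis of drawer, either way round below 0.25 rad), for 0.3 s.
At the end, for the whole second after the job is handed in: The cup stands at rest, upright within 0.08 rad, on the liner, its hinge face within 10 mm of the back panel and square to it within 0.2 rad, the cover up (past 1.5 rad) and the button out again (under 1.5 mm) (value of joint cover above 1.5 rad and value of joint button below 0.0015 m and angle between cup's own z axis and vertical below 0.08 rad and x of hinge_back in the frame of back_panel above -0.01 m and angle between the x axis of cup and the x axis of drawer, either way round below 0.2 rad and z of cup in the frame of liner below 0.006 m and linear speed of cup below 0.02 m/s); the robot touches nothing.
It fails at once if the other cup is shifted by more than 12 mm or tipped (distance of beaker from where it was at the start of the episode above 0.012 m or angle between beaker's own z axis and vertical above 0.25 rad).
It fails at once if the ramekin is shifted by more than 12 mm or tipped (distance of ramekin from where it was at the start of the episode above 0.012 m or angle between ramekin's own z axis and vertical above 0.25 rad).
It fails at once if a fork is shifted by more than 15 mm (distance of any of fork1, fork2 from where it was at the start of the episode above 0.015 m).
It fails at once if the sippy cup is tipped over (angle between cup's own z axis and vertical above 0.7 rad).
It also fails if it takes over 61 s, if anything falls off the work surface, if the arm or the gripper's body presses on something with over 40 N, if the wrist force passes 120 N, or if a joint passes its speed limit or range.

## Robot

A 6-joint arm with a two-finger parallel gripper is mounted at the origin on the work surface. World frame = base frame: x ahead of the robot, y to its left, z up, the work surface at z = 0. Lengths are in m, angles in degrees, forces in N, time in s.
With the tool pointing down it reaches from about 0.4 to 0.825 m from the base axis. Payload 7 kg.
Tool frame: the origin (TCP) lies midway between the tips of the shut fingers; the grasp point (between the pads) lies 19 mm behind it; y points along the fingers, z is the direction in which the jaws open and shut, and the axes are right-handed (so a half turn about y gives the same grasp; the last joint's range is limited). The gripper opens to 88 mm and grips with 3 to 60 N. Pads are 19 mm wide; open, the fingers measure 130 mm over their backs; the gripper's body (78 mm by 193 mm) begins 47 mm behind the grasp point.
Start: joints at [-55.858, 20.546, 0.682, 0, -70.136, -16.507], TCP at [0.204, -0.643, 0.227] pointing down, gripper open.
Joint ranges: [-176.03, 176.03], [-82.01, 121.73], [-58.28, 71.71], [-173.87, 95.51], [-174.79, -0.11], [-173.66, 173.66]. Speed limits (degrees/s): [136.94, 136.94, 172.46, 180, 180, 180].

## Interface

Orientations are given as [roll, pitch, yaw] about the fixed x, y, z axes, in that order (R = Rz(yaw) Ry(pitch) Rx(roll)).
In Python, from plant import ctrl gives the robot as it stands.
- The arm moves only by the tool step_arm, never from a script. Its argument "rows" is a list that holds one entry, the list of rows, each a list of 7 numbers: the gripper command: -1 is shut, 1 is fully open, values between are in proportion, then the shift along the world's x, y, z in cm, then the turn, a rotation vector about the world's x, y, z in degrees. In form: [[[fingers, tx, ty, tz, rx, ry, rz], ...]]. A call has 1 to 12 rows; each row shifts and turns the commanded pose from where the row before left it; what a row does not reach is not made up. A row lasts 1/8 s, in which the tool goes at most 62.5 mm and 10.7 degrees, less where a joint would pass 70% of its speed; a pose out of reach is approached as far as the arm can. A call is refused whole if a number of a shift passes 6.25 or a number of a turn 10.7, either way. A call with a gripper value outside its range is refused whole. The fingers move at their own pace and stop on an object; the grip force is fixed at half the most. Time passes only in rows, so rows that do not move let the fingers close. It gives the time, the measured TCP pose, the force and the opening at its end, in the units of the state.
- ctrl.get_obs(): the state, without advancing time (a new reading comes with each control period).
- ctrl.snapshot(name): name is "scene" or "top"; returns the picture (400x640x3 uint8, blue, green, red); there is no depth.
- ctrl.camera_params(name): a dict with "vertical_fov" (degrees; the focal length in pixels is half the picture's height over the tangent of half this angle, whatever the lens; pixels are square), "cx", "cy" (the principal point, pixels), "rvec" (rotation vector, rad) and "tvec" (3), from world to camera coordinates, as OpenCV has them. Camera axes: x right, y down, z forward; pixel columns grow to the right and rows downward; lengths in m; the calibration is good to about 2 mm. A picture is of the moment at which its call begins. camera_params takes no time and is no camera call.
- ctrl.close_job(): hands the job in, once; it reports no verdict.
The state is a dict: "clock": time; "joint_pos": joint angles; "qvel": joint speeds; "tau": joint torques, N m; "tool_pos": TCP position; "orientation": TCP orientation; "force": force on the tool from outside, world axes, zero at the start; "moment": the same for the moment, N m; "opening": finger opening in m.
Only numpy, scipy, OpenCV 4.12 (cv2) and the standard library are available. Lean on these libraries where they do the work, as an engineer would, in place of code of your own. Each camera call takes 0.05 s, during which the arm holds its last target. There are 200 camera calls.

## Working session

There is one attempt and no reset: what is moved stays moved. The work goes in short steps, Python scripts to look and compute and a tool call to move; the robot and the scene stay as the last step left them, time stands still between calls to the robot, and variables do not carry over. Pictures are saved under pics/ and viewed, about 8 in all and at most 12, crops included, and the job is handed in when it is done.

Besides the shell and the picture viewer there is one more tool, called after ">>>" by a JSON object that holds its "fn" and its "kwargs", one argument or row to a line. step_arm: Moves the arm, as the interface text tells. Its arguments: {"type":"object","properties":{"rows":{"type":"array"}},"required":["rows"]}

```bash
mkdir -p pics; ls; python3 - <<'E'
from plant import ctrl
import cv2,json
for n in("scene","top"):
    im=ctrl.snapshot(n); cv2.imwrite(f"pics/{n}0.png",im); p=ctrl.camera_params(n); print(n,p)
    import numpy as np
    R=cv2.Rodrigues(np.array(p['rvec'],float))[0]; print(-R.T@np.array(p['tvec']).ravel(), R[2])
print(ctrl.get_obs())
E
```

```text
pics
scene {'vertical_fov': 44.519489407512765, 'cx': 316.87688254155984, 'cy': 200.23075017860964, 'rvec': array([ 2.44505746,  0.63254028, -0.18316314]), 'tvec': array([-0.48993119, -0.15830354,  1.11939594])}
[ 0.79491201 -0.45833325  0.82230493] [-0.27009831  0.51980165 -0.81046477]
top {'vertical_fov': 52.60317068550218, 'cx': 323.7533245619024, 'cy': 194.42284856065993, 'rvec': array([ 2.19947945, -2.14203635,  0.09217341]), 'tvec': array([-0.01617477,  0.57777475,  0.79986796])}
[ 0.50220186 -0.0077414   0.84947477] [ 0.09171837  0.00829938 -0.9957504 ]
{'clock': 0.1, 'joint_pos': array([-5.58589974e+01,  2.05866717e+01,  6.41500455e-01, -1.77904317e-02,
       -7.01357479e+01, -1.65079623e+01]), 'qvel': array([ 0.03238376, -0.05697213,  0.07324949,  0.05847325,  0.07871874,
       -0.09411536]), 'tau': array([-2.02739117e-03, -5.84160054e+01,  2.93750542e+01,  7.01547012e+00,
        1.01073092e-02, -7.78830713e-05]), 'tool_pos': array([ 0.20433728, -0.64289194,  0.22574247]), 'orientation': array([-8.99176636e+01,  6.95928165e-03,  1.76269884e+01]), 'force': array([ 0.06947182,  0.05073447, -0.39952896]), 'moment': array([-0.01699101, -0.00751355, -0.00534342]), 'opening': 0.08756546550390945}
```

View pics/scene0.png

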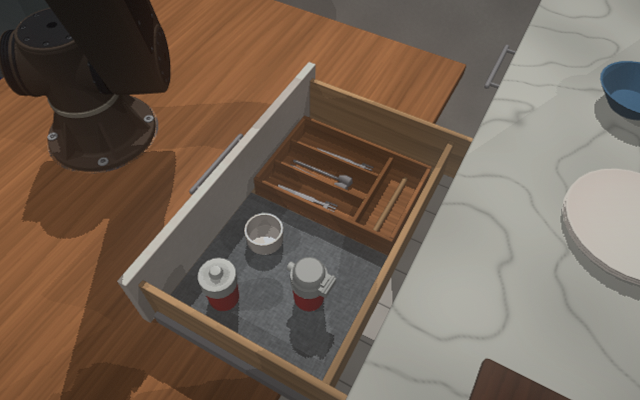

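View pics/top0.png

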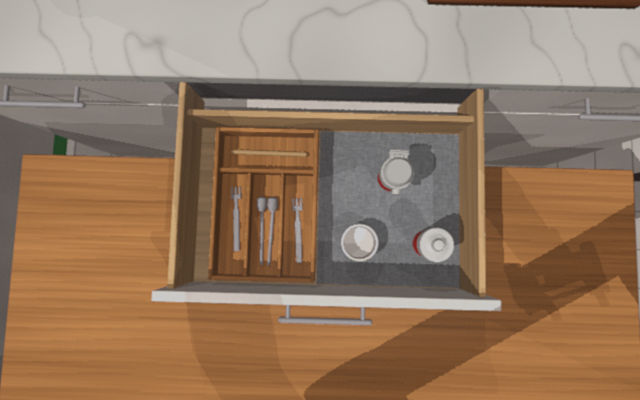

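The top view shows the sippy cup at about (396,172). Its hinge faces the back panel (up in the image) and its button is at the bottom. The ramekin is at (360,242) and the beaker at (435,245). In the scene view the cup's lid is at (309,272), the button at (292,266) and the hinge at (327,283). Next I'll enlarge both views to pick points.

```bash
cat > h.py <<'E'
import numpy as np, cv2
from plant import ctrl
def cam(n):
    p=ctrl.camera_params(n); R=cv2.Rodrigues(np.array(p['rvec'],float))[0]; t=np.array(p['tvec'],float).ravel()
    f=200/np.tan(np.radians(p['vertical_fov']/2)); K=np.array([[f,0,p['cx']],[0,f,p['cy']],[0,0,1]])
    return K,R,t
C={n:cam(n) for n in("scene","top")}
def onz(n,uv,z):
    K,R,t=C[n]; d=R.T@np.linalg.inv(K)@np.array([*uv,1.]); c=-R.T@t
    return c+d*(z-c[2])/d[2]
def tri(us,ut):
    P=[C[n][0]@np.c_[C[n][1],C[n][2]] for n in("scene","top")]
    X=cv2.triangulatePoints(P[0],P[1],np.array(us,float).reshape(2,1),np.array(ut,float).reshape(2,1)).ravel()
    return X[:3]/X[3]
def proj(n,X):
    K,R,t=C[n]; return cv2.projectPoints(np.atleast_2d(np.array(X,float)),cv2.Rodrigues(R)[0],t,K,None)[0][:,0]
E
python3 - <<'E'
import cv2,numpy as np
a=cv2.imread('pics/scene0.png')[180:330,170:410]; b=cv2.imread('pics/top0.png')[95:305,320:500]
a=cv2.resize(a,None,fx=3.3,fy=3.3,interpolation=cv2.INTER_CUBIC);cv2.imwrite('pics/a.png',a)
b=cv2.resize(b[0:180],None,fx=3.3,fy=3.3,interpolation=cv2.INTER_CUBIC);cv2.imwrite('pics/b.png',b)
E
```

```text
(no output)
```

View pics/a.png

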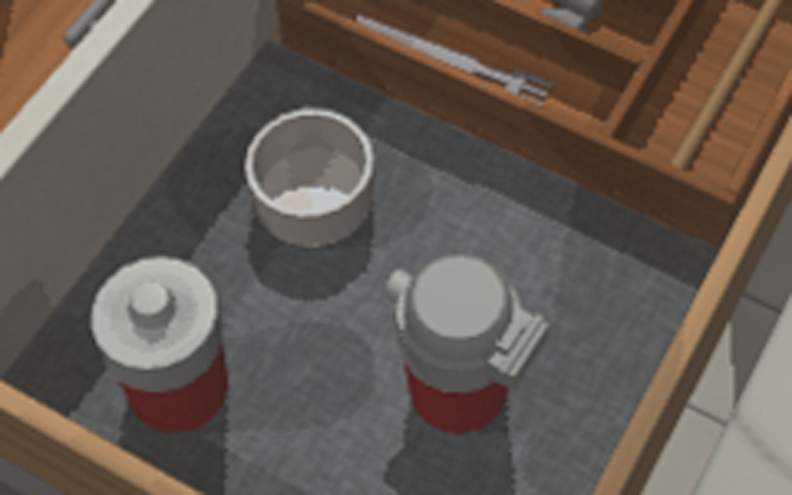

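View pics/b.png

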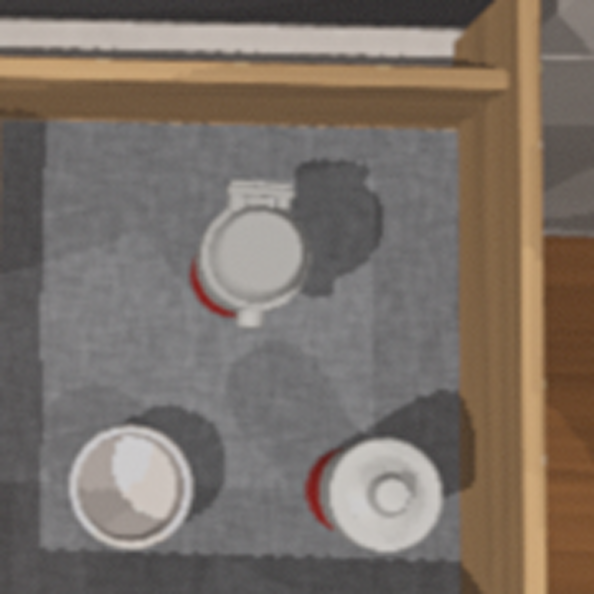

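The crops show the cup's button at the front and its hinge block at the back, turned a few degrees. The back panel's top edge and its foot line are both visible. I'll triangulate these.

```bash
python3 - <<'E'
from h import *
s=lambda x,y:(170+x/3.3-.35,180+y/3.3-.35); t=lambda x,y:(320+x/3.3-.35,95+y/3.3-.35)
np.set_printoptions(precision=4,suppress=True)
def T(n,a,b):
    X=tri(s(*a),t(*b)); print(n,X, proj('scene',X)[0]-s(*a))
T('button',(398,284),(250,320))
T('cover',(460,297),(257,253))
T('hingeL(+y) ',(546,320),(230,183))
T('hingeR ',(510,374),(294,187))
T('ramekin rim',(310,163),(131,487))
T('beaker spout',(152,303),(393,494))
T('beaker band',(155,308),(385,494))
for z in (-.06,-.03,0,.03): print(z,'panel foot',onz('top',t(45,120),z),onz('top',t(460,128),z),'front edge',onz('top',t(45,549),z))
for z in (.03,.06,.09,.12): print(z,'panel top in',onz('top',t(0,82),z),onz('top',t(500,91),z))
E
```

```text
button [ 0.5801 -0.1345  0.1   ] [-0.0443  0.0021]
cover [ 0.6156 -0.1346  0.1191] [-0.173   0.0121]
hingeL(+y)  [ 0.6562 -0.1207  0.1098] [-0.1321  0.0134]
hingeR  [ 0.6547 -0.1559  0.1124] [-0.3075  0.0261]
ramekin rim [ 0.4842 -0.0726  0.0548] [-0.2597  0.0038]
beaker spout [ 0.4858 -0.2098  0.1174] [-0.3359 -0.0149]
beaker band [ 0.4851 -0.2081  0.1086] [-0.1423 -0.0059]
-0.06 panel foot [ 0.7323 -0.0181 -0.06  ] [ 0.7339 -0.3054 -0.06  ] front edge [ 0.4379 -0.0253 -0.06  ]
-0.03 panel foot [ 0.7247 -0.0177 -0.03  ] [ 0.7263 -0.2956 -0.03  ] front edge [ 0.44   -0.0247 -0.03  ]
0 panel foot [ 0.7171 -0.0174  0.    ] [ 0.7186 -0.2858  0.    ] front edge [ 0.4422 -0.0242  0.    ]
0.03 panel foot [ 0.7095 -0.0171  0.03  ] [ 0.711  -0.2759  0.03  ] front edge [ 0.4443 -0.0236  0.03  ]
0.03 panel top in [0.7331 0.0117 0.03  ] [ 0.7352 -0.301   0.03  ]
0.06 panel top in [0.7247 0.011  0.06  ] [ 0.7267 -0.2902  0.06  ]
0.09 panel top in [0.7162 0.0103 0.09  ] [ 0.7181 -0.2795  0.09  ]
0.12 panel top in [0.7077 0.0096 0.12  ] [ 0.7096 -0.2688  0.12  ]
```

The liner top is at z≈0.015 and the panel's inner face at x≈0.713. The cup axis is at (0.6155, −0.136) with a yaw of about −2.7°, so the cup is nearly square already and only needs to go about 55 mm in +x. I'll move above it with the jaws across its y axis.

>>> {"fn": "step_arm", "kwargs": {
  "rows": [
    [[1,3.4,4.2,0,0,0,-1.7],[1,3.4,4.2,0,0,0,-1.7],[1,3.4,4.2,0,0,0,-1.7],[1,3.4,4.2,0,0,0,-1.7],[1,3.4,4.2,0,0,0,-1.7],[1,3.4,4.2,0,0,0,-1.7],[1,3.4,4.2,0,0,0,-1.7],[1,3.4,4.2,0,0,0,-1.7],[1,3.4,4.2,0,0,0,-1.7],[1,3.4,4.2,0,0,0,-1.7],[1,3.4,4.2,0,0,0,-1.7],[1,3.4,4.2,0,0,0,-1.7]]
  ]
}}

```text
clock: 1.6
tool_pos: [0.6132, -0.1377, 0.2263]
orientation: [-90.0, 0.0, -2.8]
force: [0.0, -1.0, 0.3]
opening: 0.0879
```

>>> {"fn": "step_arm", "kwargs": {
  "rows": [
    [[1,0.2,0.1,0,0,0,0],[1,0,0,-2.5,0,0,0],[1,0,0,-2.5,0,0,0],[1,0,0,-2.5,0,0,0],[1,0,0,-2.5,0,0,0],[1,0,0,-2.5,0,0,0],[1,0,0,-1.5,0,0,0],[1,0,0,-1.2,0,0,0],[1,0,0,0,0,0,0],[1,0,0,0,0,0,0]]
  ]
}}

```text
clock: 2.85
tool_pos: [0.615, -0.1383, 0.0753]
orientation: [-90.0, -0.1, -2.8]
force: [-0.2, 0.6, 0.5]
opening: 0.0871
```

```bash
python3 - <<'E'
from h import *
a=ctrl.snapshot('scene')[180:330,210:410]; b=ctrl.snapshot('top')[100:250,320:470]
z=lambda i:cv2.resize(i,None,fx=2.28,fy=2.28,interpolation=cv2.INTER_CUBIC)
cv2.imwrite('pics/c1.png',np.hstack([z(a),z(b)]))
o=ctrl.get_obs();print(o['tool_pos'],o['force'],o['joint_pos'])
E
```

```text
[ 0.61505166 -0.1382643   0.07547945] [-0.49913892 -0.13121106 -0.40620753] [ 5.04852849e+00  2.38089996e+01 -1.58228144e+01  1.02721732e-02
 -5.02815927e+01 -9.78106703e+01]
```

View pics/c1.png

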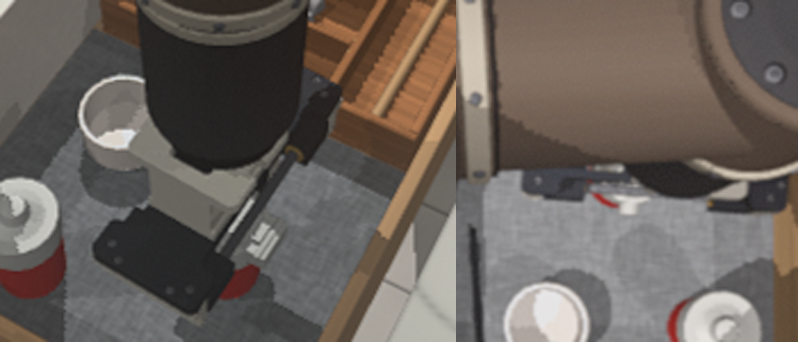

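The fingers straddle the lid band, with the hinge and button clear on either side. I'll close, lift 3 mm, turn and carry toward the panel.

>>> {"fn": "step_arm", "kwargs": {
  "rows": [
    [[-1,0,0,0,0,0,0],[-1,0,0,0,0,0,0],[-1,0,0,0,0,0,0],[-1,0,0,0,0,0,0],[-1,0,0,0,0,0,0],[-1,0,0,0,0,0,0]]
  ]
}}

```text
clock: 3.7
tool_pos: [0.6146, -0.1383, 0.0746]
orientation: [-90.0, -0.0, -2.8]
force: [0.2, 0.4, 1.4]
opening: 0.0616
```

>>> {"fn": "step_arm", "kwargs": {
  "rows": [
    [[-1,0,0,0.3,0,0,0],[-1,0,0,0.3,0,0,0],[-1,0.7,0,0,0,0,1.5],[-1,0.8,0,0,0,0,1.5],[-1,0.8,0,0,0,0,0],[-1,0.8,0,0,0,0,0],[-1,0.8,0,0,0,0,0],[-1,0.6,0,0,0,0,0],[-1,0,0,0,0,0,0],[-1,0,0,0,0,0,0]]
  ]
}}

```text
clock: 4.95
tool_pos: [0.6592, -0.1383, 0.0805]
orientation: [-90.0, 0.0, 0.2]
force: [-0.4, -0.9, -1.4]
opening: 0.0617
```

```bash
python3 - <<'E'
from h import *
a=ctrl.snapshot('scene')[200:320,270:430]
a=cv2.resize(a,None,fx=4,fy=4,interpolation=cv2.INTER_CUBIC);cv2.imwrite('pics/c2.png',a)
o=ctrl.get_obs();print(o['tool_pos'],o['force'],o['opening'])
E
```

```text
[ 0.65920185 -0.13824823  0.08057262] [-0.4757001   0.96676537  0.11126442] 0.06167192822475039
```

View pics/c2.png

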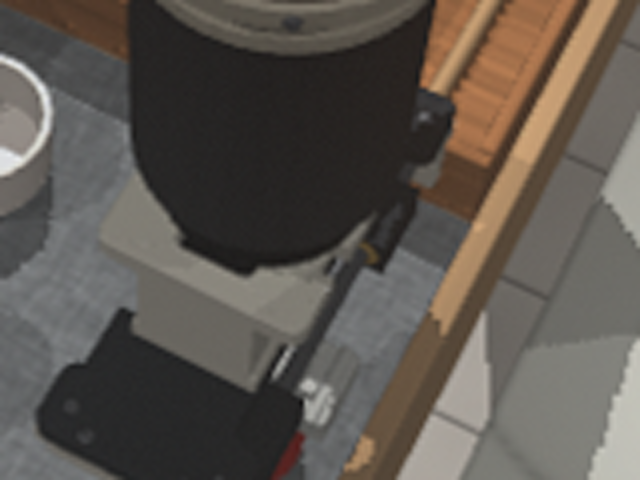

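The cup is held, lifted about 6 mm, with the hinge block near (320,395) in the crop and still a little short of the panel. I'll lower it and creep in.

>>> {"fn": "step_arm", "kwargs": {
  "rows": [
    [[-1,0,0,-0.3,0,0,0],[-1,0,0,-0.2,0,0,0],[-1,0.2,0,0,0,0,0],[-1,0.2,0,0,0,0,0],[-1,0.1,0,0,0,0,0],[-1,0.1,0,0,0,0,0],[-1,0.1,0,0,0,0,0],[-1,0,0,0,0,0,0]]
  ]
}}

```text
clock: 6.0
tool_pos: [0.6665, -0.1382, 0.0755]
orientation: [-90.0, 0.0, 0.2]
force: [-0.1, -0.1, -1.7]
opening: 0.0614
```

>>> {"fn": "step_arm", "kwargs": {
  "rows": [
    [[-1,0.1,0,0,0,0,0],[-1,0.1,0,0,0,0,0],[-1,0,0,0,0,0,0]]
  ]
}}

```text
clock: 6.38
tool_pos: [0.6686, -0.1382, 0.0756]
orientation: [-90.0, -0.0, 0.2]
force: [-0.7, 0.5, -0.9]
opening: 0.0612
```

>>> {"fn": "step_arm", "kwargs": {
  "rows": [
    [[-1,0.1,0,0,0,0,0],[-1,0.1,0,0,0,0,0],[-1,0,0,0,0,0,0]]
  ]
}}

```text
clock: 6.75
tool_pos: [0.6706, -0.1383, 0.0756]
orientation: [-90.0, -0.0, 0.2]
force: [0.7, 0.1, -1.0]
opening: 0.0613
```

>>> {"fn": "step_arm", "kwargs": {
  "rows": [
    [[-1,0.1,0,0,0,0,0],[-1,0,0,0,0,0,0]]
  ]
}}

```text
clock: 7.0
tool_pos: [0.6715, -0.1383, 0.0755]
orientation: [-90.0, 0.0, 0.2]
force: [0.6, -0.3, -1.5]
opening: 0.0617
```

>>> {"fn": "step_arm", "kwargs": {
  "rows": [
    [[-1,0.1,0,0,0,0,0],[-1,0,0,0,0,0,0]]
  ]
}}

```text
clock: 7.25
tool_pos: [0.6719, -0.1383, 0.0753]
orientation: [-90.0, 0.1, 0.2]
force: [-3.1, 0.0, -0.1]
opening: 0.0617
```

>>> {"fn": "step_arm", "kwargs": {
  "rows": [
    [[-1,0.1,0,0,0,0,0],[-1,0,0,0,0,0,0]]
  ]
}}

```text
clock: 7.5
tool_pos: [0.672, -0.1383, 0.0751]
orientation: [-90.0, 0.2, 0.2]
force: [-5.0, 1.3, 1.8]
opening: 0.0618
```

Contact force rose at TCP x≈0.672. I'll relax slightly, seat the foot and release.

>>> {"fn": "step_arm", "kwargs": {
  "rows": [
    [[-1,-0.1,0,0,0,0,0],[-1,0,0,-0.05,0,0,0],[-1,0,0,0,0,0,0],[1,0,0,0,0,0,0],[1,0,0,0,0,0,0],[1,0,0,0,0,0,0],[1,0,0,0,0,0,0],[1,0,0,0,0,0,0]]
  ]
}}

```text
clock: 8.5
tool_pos: [0.6726, -0.1382, 0.0751]
orientation: [-90.0, -0.0, 0.2]
force: [-0.0, 0.1, 0.4]
opening: 0.0875
```

>>> {"fn": "step_arm", "kwargs": {
  "rows": [
    [[1,0,0,1,0,0,0],[1,0,0,2.5,0,0,0],[1,0,0,3,0,0,0],[1,0,0,4,0,0,0],[1,0,0,4,0,0,0],[-1,-4,0,1,0,0,0],[-1,-4,0,0,0,0,0],[-1,-4,0,0,0,0,0],[-1,-4,0,0,0,0,0],[-1,-2,0,0,0,0,0],[-1,0,0,0,0,0,0]]
  ]
}}

```text
clock: 9.88
tool_pos: [0.4917, -0.1384, 0.2315]
orientation: [-90.0, -0.1, 0.2]
force: [0.0, -0.3, -0.4]
opening: 0.0332
```

```bash
python3 - <<'E'
from h import *
S=ctrl.snapshot('scene');T=ctrl.snapshot('top');cv2.imwrite('pics/s3.png',S);cv2.imwrite('pics/t3.png',T)
a=S[230:330,280:380]; b=T[90:190,350:450]
z=lambda i:cv2.resize(i,None,fx=4,fy=4,interpolation=cv2.INTER_CUBIC)
cv2.imwrite('pics/c3.png',np.hstack([z(a),z(b)]))
o=ctrl.get_obs();print(o['tool_pos'],o['force'],o['joint_pos'])
E
```

```text
[ 0.49313555 -0.13829128  0.23099891] [1.12331483 0.36063749 0.62069701] [ 6.33948626e+00  4.85772298e+00 -1.92351278e+01  1.61710487e-02
 -6.58056227e+01 -9.60983937e+01]
```

View pics/c3.png

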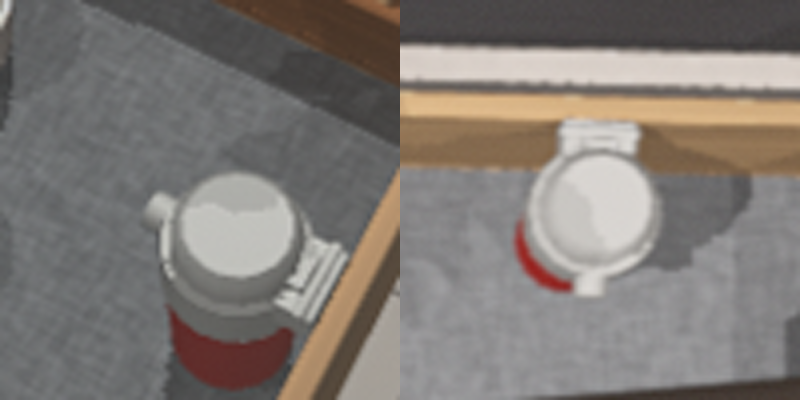

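The cup is shut and upright, its hinge block touching the panel edge in both views and square to it. The button is at scene ≈(320,282) and top ≈(397,161). I'll triangulate that.

```bash
python3 - <<'E'
from h import *
print('button',tri((280+160/4-.4,230+211/4-.4),(350+190/4-.4,90+285/4-.4)))
print('cover',tri((280+239/4-.4,230+223/4-.4),(350+200/4-.4,90+208/4-.4)))
print('hinge top back corners', onz('top',(350+161/4-.4,90+122/4-.4),.108),onz('top',(350+240/4-.4,90+125/4-.4),.108))
E
```

```text
button [ 0.63752262 -0.13731598  0.10015167]
cover [ 0.67083445 -0.13692341  0.12154137]
hinge top back corners [ 0.71327171 -0.121401    0.108     ] [ 0.71276453 -0.15828901  0.108     ]
```

>>> {"fn": "step_arm", "kwargs": {
  "rows": [
    [[-1,1.5,0,0,0,-6,0],[-1,2,0,0,0,-6,0],[-1,2,0,0,0,-6,0],[-1,2,0,0,0,-6,0],[-1,2,0,0,0,-6,0],[-1,1,0,0,0,0,0],[-1,0,0,-2,0,0,0],[-1,0,0,-2,0,0,0],[-1,0,0,-1,0,0,0],[-1,0,0,0,0,0,0],[-1,0,0,0,0,0,0]]
  ]
}}

```text
clock: 11.35
tool_pos: [0.5983, -0.1383, 0.1809]
orientation: [-90.2, -30.0, 0.3]
force: [-0.2, -0.1, 0.3]
opening: 0.0002
```

>>> {"fn": "step_arm", "kwargs": {
  "rows": [
    [[-1,0,0,-2,0,0,0],[-1,0,0,-2,0,0,0],[-1,0,0,-2,0,0,0],[-1,0,0,-1.5,0,0,0],[-1,0,0,-1.2,0,0,0],[-1,0.8,0,0,0,0,0],[-1,0.6,0,0,0,0,0],[-1,0,0,0,0,0,0],[-1,0,0,0,0,0,0]]
  ]
}}

```text
clock: 12.48
tool_pos: [0.6128, -0.1443, 0.1002]
orientation: [-89.0, -29.4, 0.3]
force: [0.7, 0.4, -0.5]
opening: 0.0005
```

```bash
python3 - <<'E'
from h import *
S=ctrl.snapshot('scene');T=ctrl.snapshot('top')
a=S[220:320,270:390]; b=T[90:190,340:460]
z=lambda i:cv2.resize(i,None,fx=3.3,fy=3.3,interpolation=cv2.INTER_CUBIC)
cv2.imwrite('pics/c4.png',np.hstack([z(a),z(b)]))
o=ctrl.get_obs();print(o['tool_pos'],o['force'])
E
```

```text
[ 0.61270134 -0.14423806  0.10004864] [-0.86489724 -0.30604893  0.29128143]
```

View pics/c4.png

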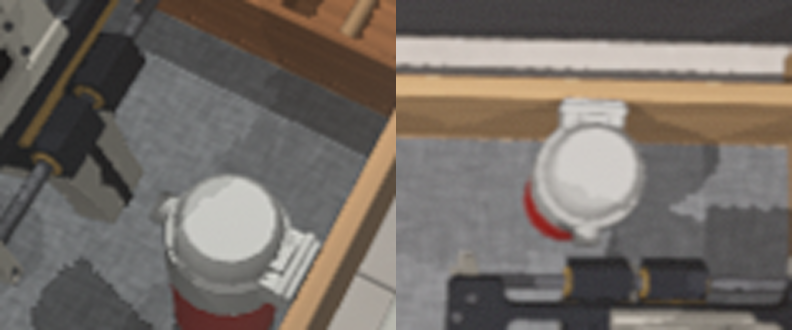

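The fingers are shut and level with the button, about 15 mm short of it, and the cup hasn't moved. The TCP is 6 mm off the command in y and z with no tool force reported, so I'll check for a joint limit or arm contact before pressing.

```bash
python3 - <<'E'
from h import *
o=ctrl.get_obs()
for k in o: print(k,np.round(o[k],3))
cv2.imwrite('pics/full5.png',ctrl.snapshot('scene'))
E
```

```text
clock 12.575
joint_pos [   2.448   11.019  -49.505   27.664   -0.131 -119.557]
qvel [-0.033  0.013 -0.247  0.259  0.16  -0.215]
tau [-1.6000e-02 -3.5560e+01  1.9938e+01  3.2030e+00  1.3670e+00  3.4000e-02]
tool_pos [ 0.613 -0.144  0.1  ]
orientation [-88.997 -29.344   0.277]
force [-0.865 -0.306  0.291]
moment [-0.076  1.634  0.012]
opening 0.0
```

View pics/full5.png

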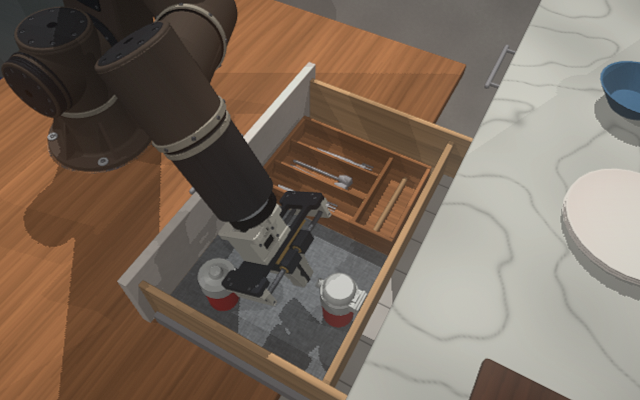

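Joint 5 is at its upper limit (−0.13°), because a 30° tilt is wrist-singular there. A 14° tilt still leaves the swinging cover about 15 mm or more of clearance. I'll back off and reduce the tilt.

>>> {"fn": "step_arm", "kwargs": {
  "rows": [
    [[-1,-0.4,0,0.5,0,4,0],[-1,-0.4,0,0.5,0,4,0],[-1,-0.4,0,0.5,0,4,0],[-1,0,0,0.5,0,4,0],[-1,0,0,0,0,0,0],[-1,0,0,0,0,0,0]]
  ]
}}

```text
clock: 13.38
tool_pos: [0.5902, -0.128, 0.0567]
orientation: [-93.3, -19.6, 0.4]
force: [0.2, 0.4, -0.3]
opening: 0.0005
```

```bash
python3 - <<'E'
from h import *
o=ctrl.get_obs()
for k in ('joint_pos','tool_pos','orientation','force'): print(k,np.round(o[k],4))
E
```

```text
joint_pos [  -8.7919   13.3935  -56.7118   79.4328   -0.1695 -160.8079]
tool_pos [ 0.5902 -0.128   0.0567]
orientation [-93.2654 -19.6048   0.3682]
force [ 0.1813  0.4418 -0.3042]
```

The solver slid along the joint-5 limit, so joint 4 is now at 79°. I'll fit a small kinematic model to the recorded poses and plan a clean way back to joint 4 ≈ 0.

```bash
cat > kin.py <<'E'
import numpy as np, itertools
from scipy.spatial.transform import Rotation as Ro
from scipy.optimize import least_squares
D=[([-55.859,20.587,.6415,-.018,-70.136,-16.508],[.20434,-.64289,.22574],[-89.918,.007,17.627]),
([5.0485,23.809,-15.8228,.010,-50.2816,-97.8107],[.61505,-.13826,.07548],[-90,-.05,-2.8]),
([6.3395,4.8577,-19.2351,.016,-65.8056,-96.0984],[.49314,-.13829,.23100],[-90,-.1,.2]),
([2.448,11.019,-49.505,27.664,-.131,-119.557],[.6127,-.14424,.10005],[-88.997,-29.344,.277]),
([-8.7919,13.3935,-56.7118,79.4328,-.1695,-160.8079],[.5902,-.1280,.0567],[-93.2654,-19.6048,.3682])]
def fk(q,p,s4,s6):
    q=np.radians(q); r0,h,lat,L2,L3,e,w,L5,c6=p
    A=Ro.from_euler('z',q[0]); B=A*Ro.from_euler('y',q[1]); F=A*Ro.from_euler('y',q[1]-q[2])
    W=F*Ro.from_euler('x',s4*q[3])*Ro.from_euler('y',-q[4])
    X=A.apply([r0,lat,h])+B.apply([0,0,L2])+F.apply([L3,0,e])+W.apply([L5,w,0])
    # wrist x -> tool y
    R=W*Ro.from_euler('x',s6*q[5]+c6)*Ro.from_matrix(np.array([[0,1,0],[0,0,1],[1,0,0]],float))
    return X,R
def fit(s4,s6,c):
    def res(p):
        o=[]
        for q,X,E in D:
            x,R=fk(q,p,s4,s6); o+=list((x-X)); o+=list(.3*(R.inv()*Ro.from_euler('xyz',E,degrees=True)).as_rotvec())
        return np.r_[o,1e-4*(np.array(p)-p0)]
    p0=np.array([.05,.3,-.192,.4,.4,.05,0,.25,c]); return least_squares(res,p0)
def best():
    return min(((fit(a,b,c),a,b) for a in(1,-1) for b in(1,-1) for c in(0,1.57,3.14,-1.57)),key=lambda r:r[0].cost)
E
python3 - <<'E'
from kin import *
r,a,b=best(); print(r.cost,a,b,np.round(r.x,4))
for q,X,E in D:
    x,R=fk(q,r.x,a,b); print(np.round(1000*(x-X),1),np.round((R.inv()*Ro.from_euler('xyz',E,degrees=True)).magnitude()*57.3,2))
np.save('kin.npy',np.r_[r.x,a,b])
E
```

```text
5.520591365928105e-08 -1 -1 [-0.      0.1989 -0.      0.6016  0.4636 -0.     -0.1918  0.3781 -1.5705]
[ 0. -0.  0.] 0.02
[-0. -0. -0.] 0.05
[-0.  0.  0.] 0.03
[-0.  0. -0.] 0.02
[ 0. -0.  0.] 0.02
```

The model fits to under 0.1 mm. Now I'll solve IK on the joint-4 ≈ 0 branch and look at a joint-space return path as tool waypoints.

```bash
cat >> kin.py <<'E'
k=np.load('kin.npy') if __import__('os').path.exists('kin.npy') else None
def FK(q): return fk(q,k[:9],k[9],k[10])
lo=np.array([-176,-82,-58.2,-173,-174,-.3]); 
def IK(X,E,q0):
    T=Ro.from_euler('xyz',E,degrees=True)
    f=lambda q:np.r_[(FK(q)[0]-X)*10,(FK(q)[1].inv()*T).as_rotvec()]
    r=least_squares(f,q0,x_scale=30.,xtol=1e-12,ftol=1e-12); return r.x,r.cost
E
python3 - <<'E'
from kin import *
from plant import ctrl
np.set_printoptions(precision=1,suppress=True)
o=ctrl.get_obs(); q=o['joint_pos']; print('now',q,o['tool_pos'])
s=[5,10,-35,0,-30,-97]
for X in ([.58,-.138,.18],[.60,-.138,.094],[.635,-.138,.094]):
    for t in (0,8,12,16,20,25,30): print(X,t,*IK(np.array(X),[-90,-t,.2],s))
g,_=IK(np.array([.58,-.138,.20]),[-90,-12,.2],s)
for u in np.linspace(0,1,13):
    x,R=FK(q+(g-q)*u); print(round(u,2),x*1000,R.as_euler('xyz',degrees=True),R.apply([0,1,0]),q+(g-q)*u)
E
```

```text
now [  -8.8   13.4  -56.7   79.4   -0.2 -160.8] [ 0.6 -0.1  0.1]
[0.58, -0.138, 0.18] 0 [  5.4  15.1 -13.4  -0.  -61.5 -95.2] 9.842889218936018e-24
[0.58, -0.138, 0.18] 8 [  5.9  10.6 -20.3   1.  -51.1 -96.3] 2.3608775966172076e-25
[0.58, -0.138, 0.18] 12 [  6.2   8.5 -23.9   1.7 -45.6 -97.1] 6.181053569480676e-27
[0.58, -0.138, 0.18] 16 [  6.5   6.5 -27.7   2.7 -39.9 -98.2] 1.6369431927035997e-14
[0.58, -0.138, 0.18] 20 [  6.9   4.7 -31.6   4.1 -33.9 -99.6] 2.293629246957312e-15
[0.58, -0.138, 0.18] 25 [   7.2    2.6  -36.9    6.8  -25.8 -102.5] 2.6252968332489588e-27
[0.58, -0.138, 0.18] 30 [   7.3    0.8  -43.4   12.6  -16.4 -108.3] 1.394566613530035e-18
[0.6, -0.138, 0.094] 0 [  5.2  21.5 -16.7   0.  -51.8 -95. ] 2.2037187437265593e-15
[0.6, -0.138, 0.094] 8 [  5.7  17.5 -24.    1.2 -40.6 -96.3] 4.779708715562575e-18
[0.6, -0.138, 0.094] 12 [  6.   15.7 -27.8   2.1 -34.6 -97.4] 8.784765325810123e-17
[0.6, -0.138, 0.094] 16 [  6.2  14.1 -31.8   3.5 -28.2 -98.9] 9.890406573702746e-20
[0.6, -0.138, 0.094] 20 [   6.5   12.7  -36.2    5.9  -21.3 -101.4] 1.2466683293271071e-26
[0.6, -0
[... 1523 characters left out ...]
.9] [  -1.3   10.4  -39.5   40.6  -24.2 -128.9]
0.58 [ 621.7 -259.5  184.6] [-104.4  -20.1   -2.9] [ 0.3 -0.3 -0.9] [  -0.     9.9  -36.6   34.1  -28.2 -123.6]
0.67 [ 613.4 -250.5  190.2] [-102.9  -18.6   -3.3] [ 0.3 -0.2 -0.9] [   1.2    9.5  -33.8   27.6  -32.2 -118.3]
0.75 [ 604.7 -233.7  193.4] [-100.7  -16.9   -3.3] [ 0.3 -0.2 -0.9] [   2.5    9.   -30.9   21.1  -36.3 -112.9]
0.83 [ 596.  -209.2  195.3] [-97.8 -15.1  -2.8] [ 0.3 -0.1 -1. ] [   3.7    8.5  -28.    14.6  -40.3 -107.6]
0.92 [ 587.8 -177.1  197.1] [-94.2 -13.4  -1.6] [ 0.2 -0.1 -1. ] [   5.     8.   -25.2    8.2  -44.3 -102.3]
1.0 [ 580. -138.  200.] [-90.  -12.    0.2] [ 0.2  0.  -1. ] [  6.2   7.5 -22.3   1.7 -48.3 -97. ]
```

```bash
cat >> kin.py <<'E'
def J(q):
    q=np.array(q,float); x,R=FK(q); M=np.zeros((6,6))
    for i in range(6):
        d=q.copy(); d[i]+=.01; y,S=FK(d); M[:3,i]=(y-x)*1000/.01; M[3:,i]=np.degrees((S*R.inv()).as_rotvec())/.01
    return M  # mm/deg, deg/deg
E
python3 - <<'E'
from kin import *
from plant import ctrl
np.set_printoptions(precision=2,suppress=True,linewidth=150)
q=ctrl.get_obs()['joint_pos']; g,_=IK(np.array([.58,-.138,.20]),[-90,-12,.2],[5,10,-35,0,-30,-97])
nd=lambda q:np.linalg.det(J(q)*np.array([[.01]]*3+[[1]]*3))
print('det now',nd(q),'goal',nd(g)); print('along', [round(nd(q+(g-q)*u),3) for u in np.linspace(0,1,9)])
for n,c in (('D',D[3][0]),('E',q)):
    I=np.linalg.inv(J(c)); print(n,nd(c),'\n dq4 per mm/deg',I[3],'\n dq5',I[4])
# continuous local IK from now along straight moves
for dx in ([0,0,80],[-30,0,60],[-30,0,0],[0,-40,60],[0,40,60]):
  for dr in ([0,0,0],[0,10,0],[0,-10,0],[10,0,0],[-10,0,0],[0,0,15],[0,0,-15]):
    c=q.copy(); x,R=FK(q); ok=0;mx=-9
    for u in np.linspace(0,1,21)[1:]:
        T=Ro.from_rotvec(np.array(dr)*u,degrees=True)*R
        c,e=IK(x+np.array(dx)*u/1000,T.as_euler('xyz',degrees=True),c); ok=max(ok,e); mx=max(mx,c[4])
    if mx<1: print(dx,dr,'err %.1e'%ok,'maxj5 %.1f'%mx,c)
E
```

```text
det now 7.289546547607999e-06 goal -0.0004937879308787756
along [np.float64(0.0), np.float64(-0.0), np.float64(-0.0), np.float64(-0.0), np.float64(-0.0), np.float64(-0.0), np.float64(-0.0), np.float64(-0.0), np.float64(-0.0)]
D 1.788891342278115e-05 
 dq4 per mm/deg [ 0.46 -1.77  1.96 30.79 22.76 17.83] 
 dq5 [ 0.11 -0.55  0.45  9.72  5.3   5.59]
E 7.289546547607999e-06 
 dq4 per mm/deg [  2.56  -1.22  11.4   39.3  122.14   6.89] 
 dq5 [ 0.35 -0.21  1.57  6.62 16.66  1.39]
[0, 0, 80] [0, -10, 0] err 5.8e-04 maxj5 -1.2 [  -2.29    4.75  -56.58   59.49   -1.23 -147.18]
[-30, 0, 60] [0, -10, 0] err 2.1e-03 maxj5 -1.4 [   0.54    4.37  -57.94   48.62   -1.38 -138.85]
[-30, 0, 0] [0, 0, 0] err 3.1e-05 maxj5 -0.7 [  -1.6    11.48  -57.81   59.8    -2.77 -147.93]
[-30, 0, 0] [0, -10, 0] err 6.1e-03 maxj5 -0.5 [  6.51  11.92 -48.89   3.52  -0.5  -98.88]
[0, -40, 60] [0, -10, 0] err 7.0e-04 maxj5 -2.2 [  -0.32    7.9   -51.93   35.41   -2.24 -124.8 ]
[0, 40, 60] [0, -10, 0] err 2.9e-03 maxj5 -1.2 [  -1.02    6.16  -57.79   68.5    -1.21 -157.4 ]
```

The arm is just across the joint-5 ≈ 0 singularity. I'll plan a path with prescribed safe TCP positions (straight up) and prescribed joint 4 and 5 schedules, then replay it in a simulated clipped-DLS solver.

```bash
cat > plan.py <<'E'
from kin import *
from plant import ctrl
LO=np.array([-176.03,-82.01,-58.28,-173.87,-174.79,-173.66]);HI=np.array([176.03,121.73,71.71,95.51,-.11,173.66])
def solver(X,R,q,lam):
    q=q.copy()
    for _ in range(60):
        x,S=FK(q); e=np.r_[(X-x)*1000,np.degrees((R*S.inv()).as_rotvec())]; w=np.r_[[.3]*3,[1.]*3]
        A=J(q)*w[:,None]; q=np.clip(q+np.clip(A.T@np.linalg.solve(A@A.T+lam*np.eye(6),e*w),-3,3),LO,HI)
    return q
def plan(q,sched):
    out=[];c=np.array([*q[:3],q[5]])
    for X,j4,j5,yaw in sched:
        full=lambda v:np.array([*v[:3],j4,j5,v[3]])
        f=lambda v:np.r_[(FK(full(v))[0]-X)*10,np.radians(FK(full(v))[1].as_euler('xyz',degrees=True)[2]-yaw)]
        r=least_squares(f,c,x_scale=30.,bounds=([-176,-82,-58.2,-173],[176,121,71,173])); c=r.x; out.append((full(c),r.cost))
    return out
E
python3 - <<'E'
from plan import *
np.set_printoptions(precision=1,suppress=True,linewidth=160)
o=ctrl.get_obs(); q=o['joint_pos']; X0,R0=FK(q)
n=16; j5=np.linspace(0,1,n+1)[1:]; sched=[]
for u in j5:
    X=X0+np.array([-.025*u,-.010*u,.14*u]); sched.append((X,q[3]+(2-q[3])*u,-.2-46*u,.3))
P=plan(q,sched); x,R=X0,R0; sims=[q.copy() for _ in range(3)]
for c,e in P:
    y,S=FK(c); dx=(y-x)*100; dr=np.degrees((S*R.inv()).as_rotvec()); x,R=y,S
    print('%.0e'%e,y*1000,S.as_euler('xyz',degrees=True),'row',dx,dr,c)
    for i,l in enumerate((.001,.03,1.)): sims[i]=solver(y,S,sims[i],l)
    print('      sim',*[s[3:5] for s in sims])
E
```

```text
1e-22 [ 588.6 -128.6   65.5] [-95.  -19.8   0.3] row [-0.2 -0.1  0.9] [-1.6 -0.2 -0.6] [  -5.6   12.4  -56.6   74.6   -3.1 -159. ]
      sim [74.8 -3. ] [79.  -2.4] [79.4 -2.3]
6e-23 [ 587.1 -129.3   74.2] [-96.6 -19.9   0.3] row [-0.2 -0.1  0.9] [-1.5 -0.1 -0.5] [  -2.5   11.5  -56.2   69.8   -6.  -157. ]
      sim [69.8 -5.9] [73.9 -5.3] [79.3 -4.4]
6e-23 [ 585.5 -129.9   83. ] [-98.  -19.9   0.3] row [-0.2 -0.1  0.9] [-1.3 -0.  -0.5] [   0.4   10.7  -55.6   64.9   -8.8 -154.7]
      sim [64.9 -8.8] [65.6 -8.7] [78.6 -6.4]
1e-22 [ 584.  -130.5   91.7] [-99.2 -19.8   0.3] row [-0.2 -0.1  0.9] [-1.1  0.1 -0.4] [   3.1   10.   -54.7   60.1  -11.7 -152.2]
      sim [ 60.1 -11.7] [ 60.1 -11.7] [76.7 -8.4]
3e-22 [ 582.4 -131.1  100.5] [-100.2  -19.6    0.3] row [-0.2 -0.1  0.9] [-1.   0.2 -0.3] [   5.6    9.4  -53.6   55.2  -14.6 -149.5]
      sim [ 55.2 -14.6] [ 55.2 -14.6] [ 73.  -10.7]
7e-22 [ 580.8 -131.8  109.2] [-101.   -19.2    0.3] row [-0.2 -0.1  0.9] [-0.7  0.3 -0.3] [   7.8    8.8  -52.2   50.4  -17.4 -146.4]
      sim [ 50.4 -17.5] [ 50.4 -17.4] [ 67.  -13.3]
2e-21 [ 579.3 -1
[... 1096 characters left out ...]
 -136.1  170.5] [-97.3 -14.3   0.3] row [-0.2 -0.1  0.9] [1.6 0.8 0.4] [  11.8    6.1  -35.    16.5  -37.6 -114.5]
      sim [ 16.5 -37.6] [ 16.5 -37.6] [ 16.6 -37.5]
2e-31 [ 568.3 -136.8  179.2] [-95.2 -13.6   0.3] row [-0.2 -0.1  0.9] [2.  0.6 0.5] [  10.4    5.9  -31.7   11.7  -40.5 -108.9]
      sim [ 11.7 -40.4] [ 11.7 -40.4] [ 11.7 -40.4]
1e-30 [ 566.8 -137.4  188. ] [-92.8 -13.2   0.3] row [-0.2 -0.1  0.9] [2.4 0.5 0.6] [   8.7    5.8  -28.4    6.8  -43.3 -103.2]
      sim [  6.8 -43.3] [  6.8 -43.3] [  6.9 -43.3]
8e-31 [ 565.2 -138.   196.7] [-90.  -13.    0.3] row [-0.2 -0.1  0.9] [2.7 0.2 0.6] [  6.5   5.7 -25.2   2.  -46.2 -97.4]
      sim [  2.  -46.2] [  2.  -46.2] [  2.  -46.2]
```

All simulated solvers follow this path: rise about 9 mm per row with a small lean about x that later unwinds. I'll run the first part and check.

>>> {"fn": "step_arm", "kwargs": {
  "rows": [
    [[-1,-0.2,-0.1,0.9,-1.6,-0.2,-0.6],[-1,-0.2,-0.1,0.9,-1.5,-0.1,-0.5],[-1,-0.1,-0.1,0.9,-1.3,0,-0.5],[-1,-0.2,0,0.9,-1.1,0.1,-0.4],[-1,0,0,0,0,0,0]]
  ]
}}

```text
clock: 14.0
tool_pos: [0.5839, -0.129, 0.0935]
orientation: [-99.1, -19.9, 0.5]
force: [0.8, 0.2, 1.0]
opening: 0.0003
```

```bash
python3 - <<'E'
from h import *
o=ctrl.get_obs()
for k in ('joint_pos','tool_pos','orientation','force'): print(k,np.round(o[k],4))
E
```

```text
joint_pos [   3.8797    9.8354  -54.4301   58.1283  -12.039  -150.8045]
tool_pos [ 0.5839 -0.129   0.0935]
orientation [-99.0624 -19.8535   0.4785]
force [0.8415 0.2018 0.9991]
```

The arm is back on the right branch (joint 5 = −12°, joint 4 falling). I'll continue the planned rows.

>>> {"fn": "step_arm", "kwargs": {
  "rows": [
    [[-1,-0.2,-0.1,0.9,-1,0.2,-0.3],[-1,-0.2,-0.1,0.9,-0.7,0.3,-0.3],[-1,-0.2,-0.1,0.9,-0.5,0.5,-0.2],[-1,-0.2,-0.1,0.9,-0.2,0.6,-0.1],[-1,-0.1,-0.1,0.9,0.1,0.7,0],[-1,-0.1,-0.1,0.9,0.4,0.8,0.1],[-1,-0.1,-0.1,0.9,0.8,0.8,0.2],[-1,-0.1,-0.1,0.9,1.2,0.8,0.3],[-1,-0.1,-0.1,0.9,1.6,0.8,0.4],[-1,-0.1,-0.1,0.9,2,0.6,0.5],[-1,0,0,0.9,2.4,0.5,0.6],[-1,0,0,0.5,2.7,0.2,0.6]]
  ]
}}

```text
clock: 15.5
tool_pos: [0.5694, -0.1404, 0.1967]
orientation: [-90.0, -13.0, 0.2]
force: [-0.3, -0.4, 0.5]
opening: 0.0005
```

```bash
python3 - <<'E'
from h import *
o=ctrl.get_obs()
for k in ('joint_pos','tool_pos','orientation','force'): print(k,np.round(o[k],4))
S=ctrl.snapshot('scene');T=ctrl.snapshot('top')
z=lambda i:cv2.resize(i,None,fx=2.5,fy=2.5,interpolation=cv2.INTER_CUBIC)
cv2.imwrite('pics/c6.png',np.hstack([z(S[180:340,180:370]),z(T[90:250,350:480])]))
# compare other objects with before by simple pixel differences in the top view
E
```

```text
joint_pos [  6.1225   6.2041 -24.5513   1.8025 -46.3124 -97.0068]
tool_pos [ 0.5694 -0.1404  0.1967]
orientation [-89.9744 -13.0106   0.2101]
force [-0.31  -0.428  0.482]
```

View pics/c6.png

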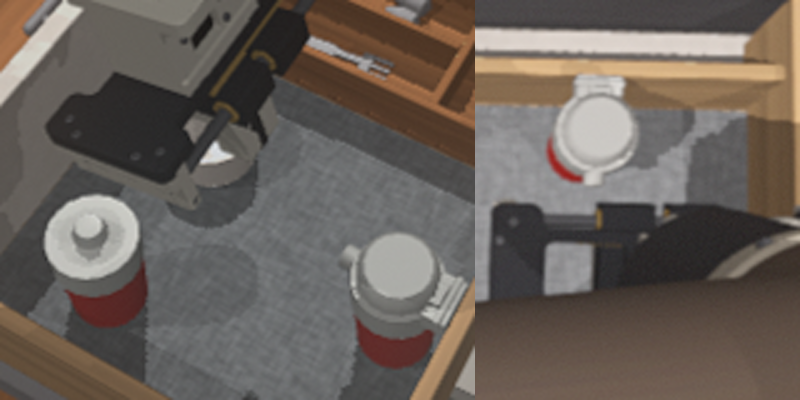

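Tilt is 13° with a healthy wrist (joint 5 = −46°). The cup is still against the panel and shut, with the button at the front, and the beaker and ramekin are in place. I'll descend in front of the button.

>>> {"fn": "step_arm", "kwargs": {
  "rows": [
    [[-1,1,0.1,0,0,0,0],[-1,1,0.1,-1,0,0,0],[-1,1,0,-2,0,0,0],[-1,0.9,0,-2,0,0,0],[-1,0,0,-2,0,0,0],[-1,0,0,-2,0,0,0],[-1,0,0,-1.2,0,0,0],[-1,0,0,0,0,0,0],[-1,0.5,0,0,0,0,0],[-1,0.4,0,0,0,0,0],[-1,0,0,0,0,0,0]]
  ]
}}

```text
clock: 16.98
tool_pos: [0.6178, -0.1384, 0.0949]
orientation: [-90.1, -13.0, 0.2]
force: [-0.2, 0.2, -0.1]
opening: 0.0006
```

>>> {"fn": "step_arm", "kwargs": {
  "rows": [
    [[-1,0.2,0,0,0,0,0],[-1,0.2,0,0,0,0,0],[-1,0.1,0,0,0,0,0],[-1,0,0,0,0,0,0]]
  ]
}}

```text
clock: 17.48
tool_pos: [0.622, -0.1384, 0.0942]
orientation: [-90.1, -12.9, 0.2]
force: [0.9, -0.8, -0.7]
opening: 0.0007
```

>>> {"fn": "step_arm", "kwargs": {
  "rows": [
    [[-1,0.1,0,0,0,0,0],[-1,0.1,0,0,0,0,0],[-1,0.1,0,0,0,0,0]]
  ]
}}

```text
clock: 17.85
tool_pos: [0.6248, -0.1385, 0.0942]
orientation: [-90.1, -12.9, 0.2]
force: [-2.6, -0.1, 2.6]
opening: 0.0004
```

>>> {"fn": "step_arm", "kwargs": {
  "rows": [
    [[-1,0.1,0,0,0,0,0],[-1,0.1,0,0,0,0,0],[-1,0.1,0,0,0,0,0]]
  ]
}}

```text
clock: 18.23
tool_pos: [0.6279, -0.1385, 0.0942]
orientation: [-90.1, -12.9, 0.2]
force: [-4.0, 0.0, 1.9]
opening: 0.0004
```

>>> {"fn": "step_arm", "kwargs": {
  "rows": [
    [[-1,0.1,0,0,0,0,0],[-1,0.1,0,0,0,0,0],[-1,0,0,0,0,0,0]]
  ]
}}

```text
clock: 18.6
tool_pos: [0.6289, -0.1386, 0.094]
orientation: [-90.1, -12.8, 0.2]
force: [-7.2, -0.4, 5.0]
opening: 0.0004
```

>>> {"fn": "step_arm", "kwargs": {
  "rows": [
    [[-1,0.1,0,0,0,0,0],[-1,0,0,0,0,0,0]]
  ]
}}

```text
clock: 18.85
tool_pos: [0.6291, -0.1388, 0.0938]
orientation: [-90.1, -12.7, 0.2]
force: [-9.7, 0.5, 7.3]
opening: 0.0008
```

```bash
python3 - <<'E'
from h import *
o=ctrl.get_obs()
for k in ('tool_pos','orientation','force'): print(k,np.round(o[k],4))
S=ctrl.snapshot('scene');T=ctrl.snapshot('top')
z=lambda i:cv2.resize(i,None,fx=3.3,fy=3.3,interpolation=cv2.INTER_CUBIC)
cv2.imwrite('pics/c7.png',np.hstack([z(S[220:340,280:400]),z(T[80:200,340:460])]))
E
```

```text
tool_pos [ 0.6291 -0.1388  0.0938]
orientation [-90.0928 -12.7337   0.1771]
force [-9.7232  0.4663  7.2595]
```

View pics/c7.png

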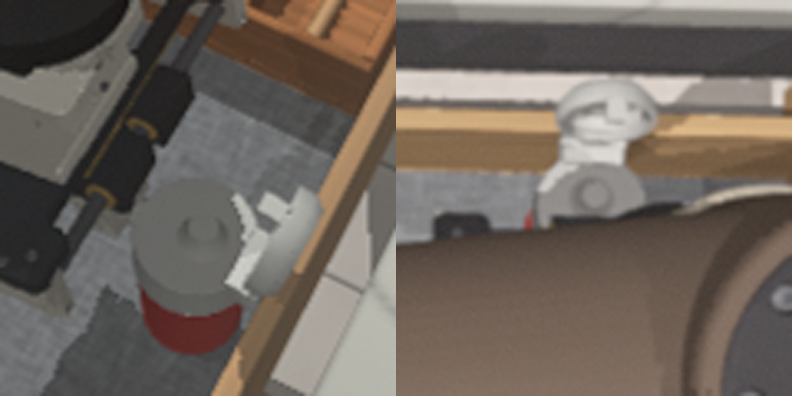

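The cover has swung up, the button has bottomed (force rises with no travel), and the cup is upright at the panel. I'll hold steadily and then withdraw straight back.

>>> {"fn": "step_arm", "kwargs": {
  "rows": [
    [[-1,0,0,0,0,0,0],[-1,0,0,0,0,0,0],[-1,0,0,0,0,0,0],[-1,0,0,0,0,0,0],[-1,0,0,0,0,0,0],[-1,0,0,0,0,0,0]]
  ]
}}

```text
clock: 19.7
tool_pos: [0.6291, -0.1387, 0.0938]
orientation: [-90.1, -12.7, 0.2]
force: [-10.1, 0.2, 6.8]
opening: 0.0006
```

>>> {"fn": "step_arm", "kwargs": {
  "rows": [
    [[-1,-0.2,0,0,0,0,0],[-1,-0.2,0,0,0,0,0],[-1,-0.3,0,0,0,0,0],[-1,-0.5,0,0,0,0,0],[-1,-1,0,0,0,0,0],[-1,-1,0,1,0,0,0],[-1,-0.5,0,3,0,0,0],[-1,0,0,4,0,2,0],[-1,-1,0,4,0,3,0],[-1,-3,0,1,0,4,0],[-1,-4,0,0,0,4,0],[-1,0,0,0,0,0,0]]
  ]
}}

```text
clock: 21.2
tool_pos: [0.5129, -0.1384, 0.2255]
orientation: [-90.0, -0.0, 0.2]
force: [0.2, -0.0, -0.2]
opening: 0.0005
```

```bash
python3 - <<'E'
from h import *
o=ctrl.get_obs()
for k in ('joint_pos','tool_pos','orientation','force'): print(k,np.round(o[k],4))
S=ctrl.snapshot('scene');T=ctrl.snapshot('top')
z=lambda i:cv2.resize(i,None,fx=2.5,fy=2.5,interpolation=cv2.INTER_CUBIC)
cv2.imwrite('pics/c8.png',np.hstack([z(S[180:340,180:370]),z(T[90:250,350:480])]))
E
```

```text
joint_pos [ 6.07730e+00  7.01930e+00 -1.74957e+01  1.76000e-02 -6.54751e+01
 -9.58825e+01]
tool_pos [ 0.5129 -0.1384  0.2255]
orientation [-9.00149e+01 -1.15000e-02  2.02100e-01]
force [ 0.1863 -0.0156 -0.1995]
```

View pics/c8.png

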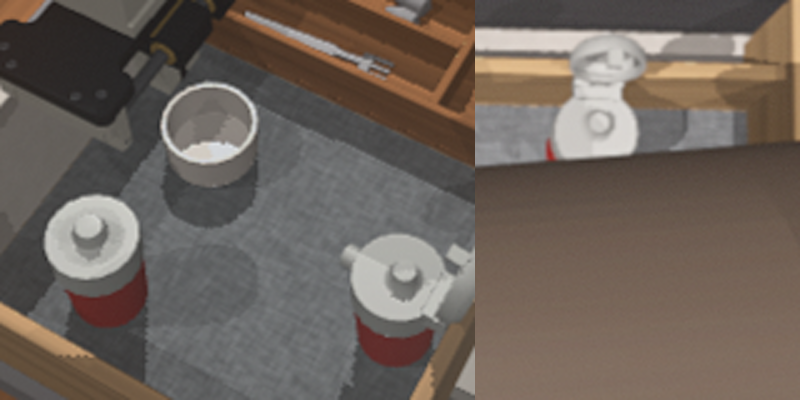

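The cover is up and the button is out again at crop (352,256), against (350,257) before the press, so the cup hasn't shifted. The beaker, ramekin and visible fork are unchanged and the robot is clear. Handing in.

```bash
python3 -c "
from plant import ctrl
print(ctrl.close_job())"
```

```text
the job is handed in; nothing more can be done
None
```

The sippy cup is standing open against the back panel, and I handed the job in at about 21 s of the 61 s allowed. No verdict came back.

I gripped the cup by its lid band and carried it 57 mm to the panel. I squared it by 3° and set it down with the hinge touching; the contact force rose at TCP x of about 0.672. With the fingers shut and the tool tilted 13°, I pushed the button until it bottomed. I held it about 1 s at roughly 10 N, then backed straight off.

**Last checks:**
- **Cup:** the pictures show it upright with the cover fully up and the button out. The button sits within about 1 pixel of where it was before the press. In the last top view the raised cover hides the hinge, so I inferred the gap to the panel from that unmoved position.
- **Surroundings:** the beaker, the ramekin and the one fork I could clearly see had not moved. I judged this by eye, and I did not measure the second fork.
- **Robot:** it was clear of everything, with the force reading near zero.

**What went wrong on the way:** my first approach used a 30° tilt, which drove joint 5 to its range limit (it read -0.13° to -0.17°, limit -0.11°). The tool then drifted off course and sank to z = 0.057 m. The force readings showed no contact. I worked out a way back from a fitted model of the arm and redid the approach at 13°.

**Other disagreement:** during the press there was an unexpected upward force of about 7 N on the tool, probably friction on the button face. The cup did not visibly shift.

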